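# Hold the hand scanner over the barcode of the parcel on the postal scale

## Robot

A 6-joint arm with a two-finger parallel gripper is mounted at the origin on the work surface. World frame = base frame: x ahead of the robot, y to its left, z up, the work surface at z = 0. Lengths are in mm, angles in rad, forces in N, time in s.
With the tool pointing down it reaches from about 325 to 900 mm from the base axis. Payload 3.5 kg.
Tool frame: the origin (TCP) lies midway between the tips of the shut fingers; the grasp point (between the pads) lies 19 mm behind it (arm.hold_point_z is the distance from the TCP to the grasp point, in mm); z points along the fingers, y is the line along which they close (so a half turn about z gives the same grasp; the last joint's range is limited). The gripper opens to 85 mm and grips with 20 to 120 N. Pads are 22 mm wide; open, the fingers measure 114 mm over their backs; the gripper's body (76 mm by 85 mm) begins 54 mm behind the grasp point. The pads swing forward as they close: fully open they stand 13 mm farther back than shut.
Start: joints at [-1.259, 0.276, -0.026, 1.268, 0, 1.467], TCP at [251.867, -572.001, 231.313] pointing down, gripper open.
Joint ranges: [-3.12, 3.12], [-0.85, 1.88], [-1.08, 1.24], [-1.95, 2.15], [-1.57, 1.53], [-3.14, 3.14]. Speed limits (rad/s): [2.57, 2.57, 3.14, 3.14, 3.14, 3.14].

## Interface

Orientations are given as a 3x3 rotation matrix whose columns are the frame's x, y, z axes.
In Python, from rig import sense, eyes, arm gives the robot as it stands. The module is installed in compiled form; this text tells all that it offers.
- The arm moves only by the tool arm_command, never from a script. Its argument "steps" is a list of rows, each a list of 6 numbers: the shift along the tool's x, y, z scaled (see below), then the turn, a rotation vector about the tool's x, y, z scaled (see below). A call has 1 to 12 rows; each row is the pose to reach, as a shift and turn from the pose commanded when the call began, along the tool's axes at that moment, turning the shorter way round; what a row does not reach only later rows make up. The controller multiplies each number of a shift by 30 cm and each number of a turn by pi rad. A row lasts 1/8 s, in which the tool goes at most 62.5 mm and 10.7 degrees, less where a joint would pass 70% of its speed; a pose out of reach is approached as far as the arm can. A call with a number of a shift or a turn outside -1 to 1 is refused whole. A call with a gripper value outside its range is refused whole. "gripper" is the opening, from -1 (shut) to 1 (fully open), set as the call begins (left out, the last holds). The fingers move at their own pace and stop on an object; "newtons" is the grip in N (left out, the last holds). Time passes only in rows, so rows that repeat a pose let the fingers close. It gives the time, the measured TCP pose, the force, the opening and the grip force at its end, in the units of the state.
- sense(): the state, without advancing time (a new reading comes with each control period).
- eyes.snapshot(name): name is "scene" or "top" or "wrist"; returns the picture (480x640x3 uint8, red, green, blue); there is no depth.
- eyes.calibration(name): a dict with "camera_matrix" (3x3 intrinsics, pixels), "xyz" and "rotation" of the camera in the world. Camera axes: x right, y down, z forward; pixel columns grow to the right and rows downward; lengths in mm; the calibration is good to about 2 mm. A picture is of the moment at which its call begins: read the wrist's pose just before it. calibration takes no time and is no camera call; for the wrist camera it gives the pose at the moment of the call.
- arm.job_done(): hands the job in; it is judged then, once.
The state is a dict: "time": time; "joint_positions": joint angles; "qvel": joint speeds; "effort": joint torques, N m; "position": TCP position; "tool_rot": TCP orientation; "wrist_force": force on the tool from outside, world axes, zero at the start; "moment": the same for the moment, N m; "grip_width": finger opening in mm; "finger_force": force on a finger pad.
Only numpy, scipy, OpenCV 4.12 (cv2) and the standard library are available. Lean on these libraries where they do the work, as an engineer would, in place of code of your own. Each camera call takes 0.05 s, during which the arm holds its last target. There are 200 camera calls.

## Task

Lift the cordless hand scanner up off the bar of its holder, carry it over the letter rack, and hold it window down about 2 cm above the barcode of the parcel lying on the scale, centred on the code and lined up with it so that it would read. Nothing may touch the parcel, the letter rack must not be bumped, and the parcel and the other things on the counter must stay where they are. Finish with the scanner still held in the gripper, at rest, over the code.

Things in the scene. Friction and masses are not known exactly. Their poses are not given: they have to be found in the camera images.
- scanner: Cordless hand scanner, grey and black plastic, 160 mm tall, about 0.2 kg, hanging upright, reading window down. Origin: centre of the window face (underside). z up along the grip, y along the window's long side, x to its back. Head 36 (x) by 84 (y) mm, z 0 to 38 mm. Straight flat-sided grip above it, 28 (x) by 36 (y) mm, up to z 160 mm; take it from above, fingers closing along y.
- scanner_clip (a point): Underside of the steel clip's bridge on the scanner's back, where it sits on the holder's bar: x +25, z +118 mm from the window centre. The clip is a downward-open hook 24 mm wide (y), from z 96 to 121 mm, reaching out to x 34 mm. Lifting straight up by 22 mm frees it; lift 40 mm or more before going sideways.
- scanner_grip (a point): Point to grip: on the axis of the scanner's grip, 140 mm above the window face and 20 mm below the top of the grip, above the clip and the bar. Axes as the scanner's.
- holder: Scanner holder, fixed, left or right of the letter rack (scale on the other side). Base plate 130 (x) by 220 (y) by 10 mm; bent steel tube, 8 mm thick, with a level bar along y at 164 mm height, 27 mm behind the origin (+x), uprights at y +-90 mm; a steel strip below backs the scanner's head. Origin: centre of the base's underside. Scanner hangs at x 0, y within 30 mm, z 50 mm, same yaw.
- scale: Grey postal scale fixed to the counter, with a steel platform 205 mm (x) by 235 mm (y), its top at 62 mm height; platform centre at x +30 mm. Low display panel in front (-x, towards the robot), 34 mm high. Origin: on the counter, 30 mm in front (-x) of the platform centre.
- parcel: Brown cardboard parcel, 145 mm (x) by 195 mm (y) by 50 mm high, about 0.6 kg, lying loose on the scale's platform, its top at 112 mm above the counter, turned at will. Origin: centre of its underside. A white label 75 by 105 mm on top carries the barcode.
- parcel_code (a point): Centre of the barcode on top of the parcel (1 mm above the cardboard), at x +22, y -30 mm from the parcel's centre. Axes as the parcel's: the code, a row of black bars 66 mm long and 24 mm wide, runs along y; the scanner's y axis is to be along it, either way round. z up.
- rack: Grey steel letter rack full of standing envelopes, fixed, in the middle of the counter between holder and scale: 250 mm (x) by 102 mm (y), 136 mm high. Origin: centre of its underside. The obstacle to carry over.
- carton: Brown carton with a label, loose, 200 mm (x) by 130 mm (y) by 120 mm high, far to one side. Origin: centre of its underside. To be left alone.
- mailer: Flat brown carton with a label, loose, 230 mm (x) by 130 mm (y) by 40 mm high, far to the other side. Origin: centre of its underside. To be left alone.
- tape: Roll of packing tape lying flat, loose, 96 mm across, 48 mm high. Origin: centre of its underside. To be left alone.
- cup: Dark steel pen cup, loose, 72 mm across and 100 mm high, pens up to 150 mm. Origin: centre of its underside. To be left alone.
- stamp: Hand stamp with a wooden knob standing on its foot, loose, 30 by 52 mm, 92 mm high, between the robot and the letter rack. Origin: centre of its underside. To be left alone.

How it is judged (in metres and radians):
On the way:
1. the scanner is lifted up off the holder's bar in the gripper (z of scanner in the frame of holder above 0.085 m and contact force between scanner and holder below 0.05 N and contact force between the fingers and scanner above 1 N), for 0.2 s.
At the end, for the whole second after the job is handed in: Scanner gripped, at rest, upright within 8 deg; window centre within 12 mm sideways of the code centre, 8 to 35 mm above it, long side within 8 deg of the code; touching neither parcel, scale, holder nor rack. Parcel within 8 mm, other loose things within 15 mm of their starts (horizontal distance between scanner and parcel_code below 0.012 m and z of scanner in the frame of parcel_code between 0.008 and 0.035 m and angle between the y axis of scanner and the y axis of parcel_code, either way round below 0.14 rad and angle between scanner's own z axis and vertical below 0.14 rad and contact force between the fingers and scanner above 1 N and linear speed of scanner below 0.02 m/s and angular speed of scanner below 0.15 rad/s and contact force between each of scanner, the arm and parcel below 0.05 N and contact force between scanner and scale below 0.05 N and contact force between scanner and holder below 0.05 N and contact force between scanner and rack below 0.05 N and distance of parcel from where it was at the start of the episode below 0.008 m and angle between parcel's own z axis and vertical below 0.05 rad and distance of each of carton, mailer, tape, cup, stamp from where it was at the start of the episode below 0.015 m); the arm keeps its last pose, push and grip.
It fails at once if the scanner or the arm touches the parcel (over 0.5 N) (contact force between any of scanner, the arm and parcel above 0.5 N).
It fails at once if the parcel is moved more than 8 mm (distance of parcel from where it was at the start of the episode above 0.008 m).
It fails at once if the letter rack is bumped (over 3 N) (contact force between any of scanner, the arm and rack above 3 N).
It fails at once if another thing on the counter is moved more than 15 mm (distance of any of carton, mailer, tape, cup, stamp from where it was at the start of the episode above 0.015 m).
It also fails if it takes over 48 s, if anything falls off the work surface, if the arm or the gripper's body presses on something with over 40 N, if the wrist force passes 120 N, or if a joint passes its speed limit or range.

## Working session

There is one attempt and no reset: what is moved stays moved. The work goes in short steps, Python scripts to look and compute and a tool call to move; the robot and the scene stay as the last step left them, time stands still between calls to the robot, and variables do not carry over. Pictures are saved under pics/ and viewed, at most 10 in all, crops included, and the job is handed in when it is done.

Besides the shell and the picture viewer there is one more tool, called by a JSON object that holds its "method" and its "body", one argument or row to a line. arm_command: Moves the arm, as the interface text tells. Its arguments: {"type":"object","properties":{"steps":{"type":"array"},"gripper":{"type":"number"},"newtons":{"type":"number"}},"required":["steps"]}

```bash
mkdir -p pics; python3 - <<'E'
from rig import sense, eyes, arm
import cv2,numpy as np
for n in ("scene","top"):
    im=eyes.snapshot(n); cv2.imwrite(f"pics/{n}0.png",im[:,:,::-1])
    c=eyes.calibration(n); print(n,np.round(c["camera_matrix"],1).tolist(),np.round(c["xyz"],1),np.round(c["rotation"],3).tolist())
s=sense();print(s["time"],np.round(s["position"],1),np.round(s["tool_rot"],3).tolist(),arm.hold_point_z)
E
```

```text
scene [[544.0, 0.0, 325.2], [0.0, 544.0, 245.1], [0.0, 0.0, 1.0]] [1040.9  641.5 1424.8] [[-0.742, 0.556, -0.375], [0.671, 0.61, -0.421], [-0.005, -0.564, -0.826]]
top [[595.5, 0.0, 307.3], [0.0, 595.5, 228.7], [0.0, 0.0, 1.0]] [ 324.8  -14.7 1731.8] [[-0.015, -0.995, 0.095], [-1.0, 0.017, 0.023], [-0.024, -0.094, -0.995]]
0.1 [ 251.7 -571.3  230.3] [[0.915, 0.403, -0.001], [0.403, -0.915, 0.002], [0.0, -0.002, -1.0]] 18.700000000000003
```

View pics/top0.png

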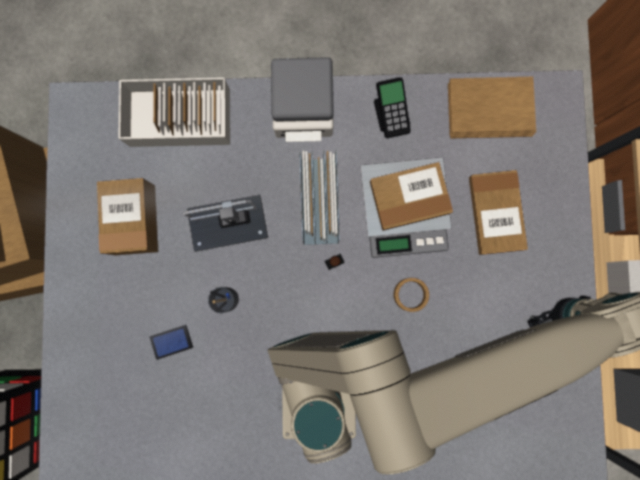

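View pics/scene0.png

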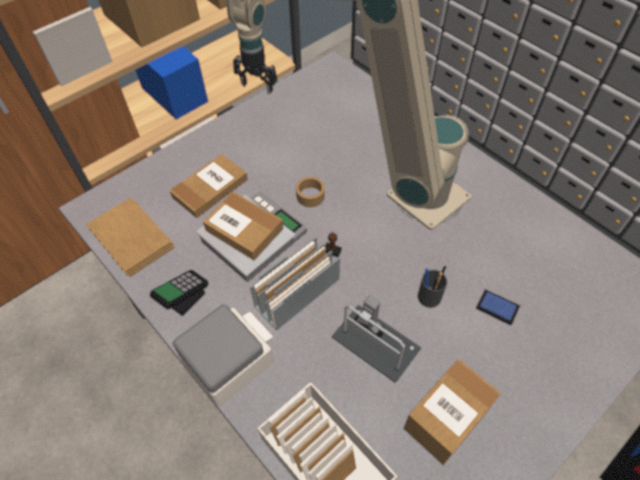

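The top view shows the holder and scanner at about (228,222), the parcel at (412,195) with its label at (421,185), the rack at (320,198) and the stamp at (335,262). The scene view confirms that layout. Next I measure by masks.

```bash
cat > h.py <<'E'
import cv2,numpy as np
from rig import sense, eyes, arm
def ray(c,px,z):
    K,R,t=c["camera_matrix"],np.array(c["rotation"]),np.array(c["xyz"])
    px=np.atleast_2d(np.asarray(px,float)); d=(R@np.linalg.inv(K)@np.c_[px,np.ones(len(px))].T).T
    return t+d*((z-t[2])/d[:,2])[:,None]
def rect(c,mask,z):
    n,l,st,_=cv2.connectedComponentsWithStats(mask.astype(np.uint8)); 
    if n<2: return None
    i=1+st[1:,4].argmax(); cs=cv2.findContours((l==i).astype(np.uint8),0,1)[0]
    p=ray(c,max(cs,key=len)[:,0],z)[:,:2].astype(np.float32)
    r=cv2.minAreaRect(p); return np.round(r[0],1),np.round(r[1],1),round(r[2],2),st[i].tolist()
def win(m,x0,y0,x1,y1):
    o=np.zeros(m.shape,bool);o[y0:y1,x0:x1]=m[y0:y1,x0:x1];return o
E
python3 - <<'E'
from h import *
im=cv2.imread("pics/top0.png");c=eyes.calibration("top")
hsv=cv2.cvtColor(im,cv2.COLOR_BGR2HSV);H,S,V=[hsv[...,i].astype(int) for i in range(3)]
brown=(S>70)&(H<25); white=(S<40)&(V>170)
parc=win(brown,362,160,455,232); lab=win(white,390,160,450,205)
both=cv2.morphologyEx((parc|lab).astype(np.uint8),cv2.MORPH_CLOSE,np.ones((3,3)))
print("parcel",rect(c,both,112)); 
lab=cv2.morphologyEx(lab.astype(np.uint8),cv2.MORPH_CLOSE,np.ones((7,7)))
print("label",rect(c,lab,112))
code=win((V<110)&(S<90),404,172,438,198);print("code",rect(c,cv2.dilate(code.astype(np.uint8),np.ones((3,3))),113),code.sum())
dark=win(V<90,180,185,275,255);dark=cv2.morphologyEx(dark.astype(np.uint8),cv2.MORPH_CLOSE,np.ones((9,9)))
print("base",rect(c,dark,10))
print("rack",ray(c,[[302,152],[338,152],[302,244],[338,244]],130)[:,:2].round())
print("scanner top",ray(c,[[225,203]],210)[:,:2])
a=cv2.resize(im[180:255,180:275],None,fx=6,fy=6,interpolation=2)[:450]
b=cv2.resize(im[155:255,360:455],None,fx=4,fy=4,interpolation=2)
o=np.zeros((450,570+0,3),np.uint8);o[:a.shape[0],:a.shape[1]]=a
cv2.imwrite("pics/c1.png",o)
cv2.imwrite("pics/c2.png",b)
E
```

```text
parcel (array([ 565.4, -262.3]), array([144.2, 198.4]), 13.11, [371, 163, 82, 67, 3620])
label (array([ 594.9, -288.4]), array([ 74.3, 104.3]), 13.11, [399, 168, 43, 34, 980])
code None 0
base (array([509.4, 259.6]), array([128.6, 220.7]), 9.77, [187, 196, 81, 55, 3031])
rack [[688.  33.]
 [686. -65.]
 [436.  37.]
 [434. -60.]]
scanner top [[540.04343962 231.95605973]]
```

View pics/c1.png

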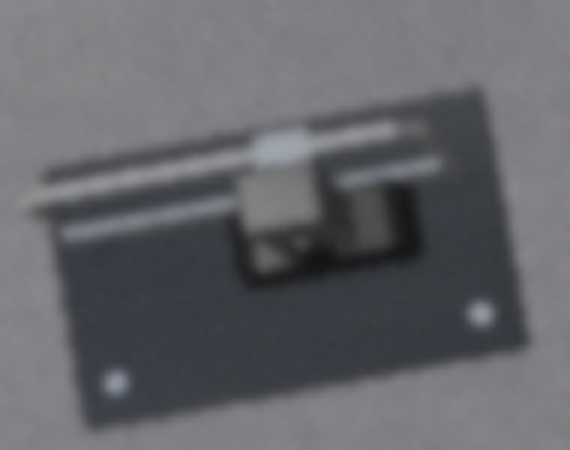

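The crop shows the scanner's grip top at crop (281,203), i.e. pixel (226.8,213.8), with the clip and bar towards +x. So the holder yaw is about 9.8° and the parcel yaw about 13.1°.

```bash
python3 - <<'E'
from h import *
c=eyes.calibration("top");p=ray(c,[[226.8,213.8]],210)[0,:2];a=np.radians(9.77)
R=np.array([[np.cos(a),-np.sin(a)],[np.sin(a),np.cos(a)]]);q=R.T@(p-[509.4,259.6]);print(p,"holder frame",q)
g=R@[0,q[1]]+[509.4,259.6];print("grip",g)
s=sense();T=np.array(s["tool_rot"]);print(T.round(3).tolist(),s["position"],s["joint_positions"],np.degrees(np.arctan2(T[1,1],T[0,1])))
E
```

```text
[511.82351251 227.34536391] holder frame [ -3.08503863 -32.19809775]
grip [514.86380846 227.86887497]
[[0.915, 0.403, -0.001], [0.403, -0.915, 0.002], [0.0, -0.002, -1.0]] [ 251.65190369 -571.32535742  230.25171974] [-1.25940385e+00  2.77099326e-01 -2.77299265e-02  1.26802607e+00
  1.45041150e-05  1.46738751e+00] -66.2336238331329
```

```bash
cat >> h.py <<'E'
from scipy.spatial.transform import Rotation as Ro
def go(x,y,z,yaw):  # yaw of tool y axis, deg
    s=sense();T=np.array(s["tool_rot"]);a=np.radians(yaw);Y=np.array([np.cos(a),np.sin(a),0]);Z=np.array([0,0,-1.])
    G=np.c_[np.cross(Y,Z),Y,Z]
    d=T.T@(np.array([x,y,z])-s["position"])/300;r=Ro.from_matrix(T.T@G).as_rotvec()/np.pi
    print("t",round(s["time"],2),"step",d.round(4).tolist(),r.round(4).tolist())
def st():
    s=sense();T=np.array(s["tool_rot"]);print(round(s["time"],2),np.round(s["position"],1),"yaw",np.degrees(np.arctan2(T[1,1],T[0,1])).round(2),"z",T[:,2].round(4),np.round(s["wrist_force"],2),s["grip_width"],s["finger_force"])
E
python3 -c "
from h import *
go(500,-380,400,0)
go(470,-350,400,60)"
```

```text
t 0.1 step [1.0148, -0.2512, -0.5651] [-0.0005, -0.0004, -0.368]
t 0.1 step [0.9636, -0.383, -0.5648] [-0.0003, -0.0008, -0.7013]
```

{"method": "arm_command", "body": {
  "steps": [
    [0.3,-0.1,-0.56,0,0,-0.1],
    [0.5,-0.2,-0.56,0,0,-0.2],
    [0.96,-0.38,-0.56,0,0,-0.7],
    [0.96,-0.38,-0.56,0,0,-0.7],
    [0.96,-0.38,-0.56,0,0,-0.7],
    [0.96,-0.38,-0.56,0,0,-0.7],
    [0.96,-0.38,-0.56,0,0,-0.7],
    [0.96,-0.38,-0.56,0,0,-0.7],
    [0.96,-0.38,-0.56,0,0,-0.7],
    [0.96,-0.38,-0.56,0,0,-0.7],
    [0.96,-0.38,-0.56,0,0,-0.7],
    [0.96,-0.38,-0.56,0,0,-0.7]
  ],
  "gripper": 1
}}

```text
time: 1.6
position: [469.3, -351.4, 398.6]
tool_rot: [[-0.866, 0.499, -0.001], [0.499, 0.866, 0.001], [0.001, 0.0, -1.0]]
wrist_force: [0.1, 0.3, -0.1]
grip_width: 85.2
finger_force: 0.0
```

```bash
python3 -c "
from h import *
st();c=eyes.calibration('wrist');print(np.round(c['xyz']-sense()['position'],1),np.round(c['rotation'],3).tolist(),c['camera_matrix'])
K,R,t=c['camera_matrix'],np.array(c['rotation']),c['xyz'];q=K@R.T@(np.array([594,-287,113])-t);print(q[:2]/q[2])
go(500,-290,400,103.1)
go(500,-290,340,103.1)
cv2.imwrite('pics/w1.png',eyes.snapshot('wrist')[:,:,::-1])"
```

```text
1.6 [ 469.3 -351.4  398.6] yaw 60.04 z [-0.001  0.001 -1.   ] [ 0.06  0.3  -0.07] 85.1811172938183 0.0
[-69.7  40.2 143. ] [[0.499, 0.822, 0.273], [0.866, -0.474, -0.158], [-0.0, 0.315, -0.949]] [[371.20358993   0.         319.47806845]
 [  0.         371.20358993 240.05770144]
 [  0.           0.           1.        ]]
[415.63952739 250.93941268]
t 1.6 step [0.0135, 0.2285, -0.0046] [0.0003, -0.0004, -0.2392]
t 1.6 step [0.0132, 0.2284, 0.1954] [0.0003, -0.0004, -0.2392]
```

```bash
python3 - <<'E'
from h import *
c=eyes.calibration('wrist');im=eyes.snapshot('wrist')[:,:,::-1];cv2.imwrite('pics/w1.png',im)
hsv=cv2.cvtColor(im,cv2.COLOR_BGR2HSV);H,S,V=[hsv[...,i].astype(int) for i in range(3)]
w=win((S<45)&(V>150),350,180,490,320)
w7=cv2.morphologyEx(w.astype(np.uint8),cv2.MORPH_CLOSE,np.ones((9,9)))
r=rect(c,w7,112);print("label",r);x,y,ww,hh,_=r[3]
er=cv2.erode(w7,np.ones((9,9)))>0
code=er&(V<130);print(code.sum());print("code",rect(c,cv2.morphologyEx(code.astype(np.uint8),cv2.MORPH_CLOSE,np.ones((7,7))),113))
par=((S>70)&(H<25))|(w7>0);print("parcel",rect(c,cv2.morphologyEx(win(par,200,60,600,420).astype(np.uint8),cv2.MORPH_OPEN,np.ones((5,5))),112))
E
```

```text
label (array([ 614.2, -288.6]), array([177. , 154.2]), 61.68, [350, 204, 140, 116, 10513])
155
code (array([ 593.7, -282.7]), array([22. , 48.3]), 12.61, [400, 231, 40, 36, 534])
parcel (array([ 584.9, -281.9]), array([219.5, 246.7]), 4.04, [323, 122, 199, 198, 24805])
```

View pics/w1.png

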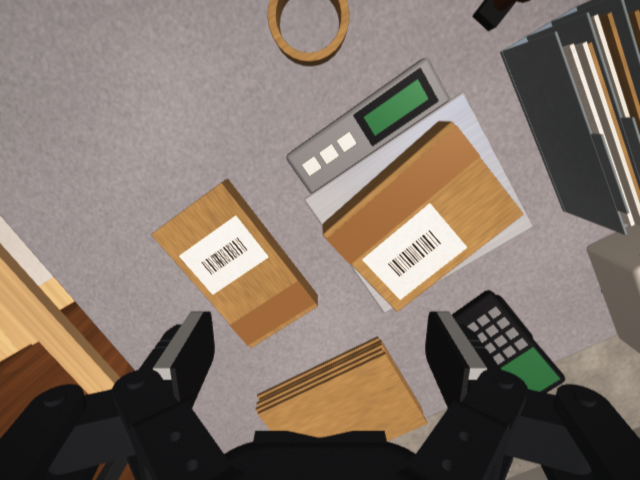

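The wrist view shows the barcode at about (414,253), inside a label spanning (363,205)-(466,300). The label mask merged with the platform, so I tighten it.

```bash
python3 - <<'E'
from h import *
c=eyes.calibration('wrist');im=cv2.imread('pics/w1.png')
g=im.min(2).astype(int)
w=win(g>205,355,195,475,308).astype(np.uint8);n,l,s_,_=cv2.connectedComponentsWithStats(w)
w7=cv2.morphologyEx((l==1+s_[1:,4].argmax()).astype(np.uint8),cv2.MORPH_CLOSE,np.ones((11,11)))
print("label",rect(c,w7,112))
code=(cv2.erode(w7,np.ones((13,13)))>0)&(g<160)
print("code",rect(c,cv2.morphologyEx(code.astype(np.uint8),cv2.MORPH_CLOSE,np.ones((9,9))),113))
go(470,200,400,99.8)
E
```

```text
label (array([ 596.3, -290.7]), array([ 74.7, 104.8]), 12.36, [363, 204, 103, 95, 4830])
code (array([ 596. , -291.1]), array([23.4, 65.1]), 12.82, [388, 230, 53, 46, 821])
t 1.7 step [0.9238, 1.589, -0.0028] [0.0002, -0.0003, -0.2225]
```

{"method": "arm_command", "body": {
  "steps": [
    [0.55,0.95,0,0,0,-0.22],
    [0.55,0.95,0,0,0,-0.22],
    [0.55,0.95,0,0,0,-0.22],
    [0.55,0.95,0,0,0,-0.22],
    [0.55,0.95,0,0,0,-0.22],
    [0.55,0.95,0,0,0,-0.22],
    [0.55,0.95,0,0,0,-0.22],
    [0.55,0.95,0,0,0,-0.22]
  ]
}}

```text
time: 2.7
position: [470.6, -23.4, 399.1]
tool_rot: [[-0.987, -0.161, -0.0], [-0.161, 0.987, -0.001], [0.0, -0.0, -1.0]]
wrist_force: [-0.8, -0.5, -0.1]
grip_width: 85.1
finger_force: 0.0
```

```bash
python3 -c "
from h import *
st()
go(470,210,400,99.8)"
```

```text
2.7 [470.6 -23.4 399.1] yaw 99.25 z [-4.e-04 -6.e-04 -1.e+00] [-0.82 -0.47 -0.07] 85.10313312304909 0.0
t 2.7 step [-0.123, 0.7682, -0.0035] [-0.0002, -0.0001, -0.003]
```

{"method": "arm_command", "body": {
  "steps": [
    [-0.12,0.77,0,0,0,-0.003],
    [-0.12,0.77,0,0,0,-0.003],
    [-0.12,0.77,0,0,0,-0.003],
    [-0.12,0.77,0,0,0,-0.003],
    [-0.12,0.77,0,0,0,-0.003],
    [-0.12,0.77,0,0,0,-0.003],
    [-0.12,0.77,0,0,0,-0.003]
  ]
}}

```text
time: 3.58
position: [468.9, 209.8, 399.3]
tool_rot: [[-0.986, -0.169, -0.0], [-0.169, 0.986, -0.0], [0.0, -0.0, -1.0]]
wrist_force: [-0.4, -0.4, -0.6]
grip_width: 85.2
finger_force: 0.0
```

```bash
python3 -c "
from h import *
st();c=eyes.calibration('wrist');np.save('c2.npy',c,allow_pickle=True)
cv2.imwrite('pics/w2.png',eyes.snapshot('wrist')[:,:,::-1])"
```

```text
3.58 [468.9 209.8 399.3] yaw 99.74 z [-1.e-04 -4.e-04 -1.e+00] [-0.42 -0.41 -0.56] 85.21206755391641 0.0
```

View pics/w2.png

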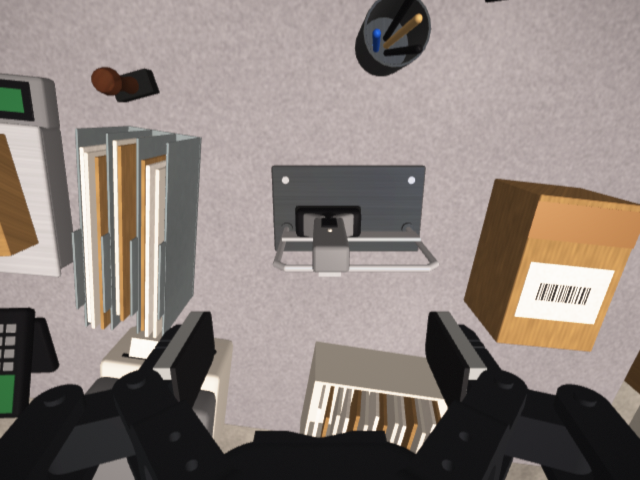

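The scanner's grip top shows at about (314-349, 249-271), the bar at row 267, and the base at (272-425, 166-250). I refine this from edge profiles.

```bash
python3 - <<'E'
from h import *
c=np.load('c2.npy',allow_pickle=True).item();im=cv2.imread('pics/w2.png');g=cv2.cvtColor(im,6).astype(int)
print("row260",g[255:262,305:358].mean(0).astype(int).tolist())
print("col",g[235:285,322:342].mean(1).astype(int).tolist())
d=win(im.max(2)<100,262,158,435,245);print("base",rect(c,cv2.morphologyEx(d.astype(np.uint8),3,np.ones((15,15))),10))
K,R,t=c['camera_matrix'],np.array(c['rotation']),c['xyz']
a=np.radians(9.75)
for dx,dy,z in((14,18,210),(-14,18,210),(14,-18,210),(-14,-18,210)):
    p=np.array([513.5+dx*np.cos(a)-dy*np.sin(a),228+dx*np.sin(a)+dy*np.cos(a),z]);q=K@R.T@(p-t);print(dx,dy,(q[:2]/q[2]).round(1))
E
```

```text
row260 [174, 176, 177, 175, 175, 176, 172, 124, 102, 119, 138, 156, 158, 159, 159, 159, 159, 160, 159, 160, 160, 161, 160, 161, 162, 162, 162, 162, 163, 163, 163, 164, 164, 165, 165, 165, 165, 166, 166, 167, 167, 161, 154, 148, 140, 176, 179, 176, 176, 178, 182, 183, 184]
col [70, 69, 69, 70, 70, 69, 69, 69, 69, 70, 79, 102, 126, 142, 152, 161, 165, 165, 165, 164, 164, 163, 163, 162, 162, 162, 161, 161, 160, 160, 160, 159, 159, 158, 158, 152, 150, 185, 214, 218, 216, 201, 179, 176, 176, 177, 176, 176, 176, 176]
base (array([505.8, 256.4]), array([116.9, 218. ]), 9.76, [272, 166, 153, 79, 11741])
14 18 [349.3 270.6]
-14 18 [350.1 243.3]
14 -18 [312.2 270.6]
-14 -18 [312.  243.3]
```

```bash
python3 -c "
from h import *
go(514.5,228,250,99.77)
go(514.5,228,168,99.77)"
```

```text
t 3.62 step [-0.1603, 0.0337, 0.4979] [-0.0001, 0.0, -0.0001]
t 3.62 step [-0.1602, 0.0338, 0.7712] [-0.0001, 0.0, -0.0001]
```

{"method": "arm_command", "body": {
  "steps": [
    [-0.16,0.034,0.2,0,0,0],
    [-0.16,0.034,0.4,0,0,0],
    [-0.16,0.034,0.5,0,0,0],
    [-0.16,0.034,0.5,0,0,0],
    [-0.16,0.034,0.58,0,0,0],
    [-0.16,0.034,0.66,0,0,0],
    [-0.16,0.034,0.73,0,0,0],
    [-0.16,0.034,0.77,0,0,0],
    [-0.16,0.034,0.77,0,0,0],
    [-0.16,0.034,0.77,0,0,0]
  ]
}}

```text
time: 4.88
position: [515.0, 230.0, 169.9]
tool_rot: [[-0.985, -0.172, 0.002], [-0.172, 0.985, 0.001], [-0.003, 0.0, -1.0]]
wrist_force: [0.8, 0.3, 0.4]
grip_width: 85.4
finger_force: 0.0
```

```bash
python3 -c "
from h import *
st();go(514.5,228,168,99.77)"
```

```text
4.88 [515.  230.  169.9] yaw 99.89 z [ 2.5e-03  8.0e-04 -1.0e+00] [0.75 0.27 0.36] 85.40125692341616 0.0
t 4.88 step [0.0029, -0.0063, 0.0064] [0.0001, 0.0008, 0.0007]
```

{"method": "arm_command", "body": {
  "steps": [
    [0.003,-0.006,0.006,0,0,0],
    [0.003,-0.006,0.006,0,0,0],
    [0.003,-0.006,0.006,0,0,0],
    [0.003,-0.006,0.006,0,0,0],
    [0.003,-0.006,0.006,0,0,0],
    [0.003,-0.006,0.006,0,0,0],
    [0.003,-0.006,0.006,0,0,0],
    [0.003,-0.006,0.006,0,0,0]
  ],
  "gripper": -1,
  "newtons": 60
}}

```text
time: 5.88
position: [513.4, 228.0, 166.9]
tool_rot: [[-0.985, -0.172, 0.0], [-0.172, 0.985, 0.0], [-0.0, 0.0, -1.0]]
wrist_force: [-1.0, -0.1, 5.1]
grip_width: 35.4
finger_force: 59.8
```

```bash
python3 -c "
from h import *
st()"
```

```text
5.88 [513.4 228.  166.9] yaw 99.91 z [ 3.e-04  2.e-04 -1.e+00] [-1.03 -0.12  5.13] 35.428416994764945 59.80970621109009
```

{"method": "arm_command", "body": {
  "steps": [
    [0,0,-0.03,0,0,0],
    [0,0,-0.08,0,0,0],
    [0,0,-0.14,0,0,0],
    [0,0,-0.2,0,0,0],
    [0,0,-0.26,0,0,0],
    [0,0,-0.32,0,0,0],
    [0,0,-0.38,0,0,0],
    [0,0,-0.44,0,0,0],
    [0,0,-0.48,0,0,0],
    [0,0,-0.5,0,0,0],
    [0,0,-0.5,0,0,0]
  ]
}}

```text
time: 7.25
position: [513.4, 227.9, 316.7]
tool_rot: [[-0.985, -0.172, 0.0], [-0.172, 0.985, 0.0], [-0.0, 0.0, -1.0]]
wrist_force: [-0.2, 0.1, -1.2]
grip_width: 35.5
finger_force: 60.6
```

```bash
python3 -c "
from h import *
st();cv2.imwrite('pics/w3.png',eyes.snapshot('wrist')[:,:,::-1])
go(595.5,-289.8,318,102.7)"
```

```text
7.25 [513.4 227.9 316.7] yaw 99.9 z [ 2.e-04  1.e-04 -1.e+00] [-0.23  0.13 -1.17] 35.53030358217973 60.584882497787476
t 7.3 step [0.0265, -1.7468, -0.0061] [-0.0, -0.0002, -0.0155]
```

View pics/w3.png

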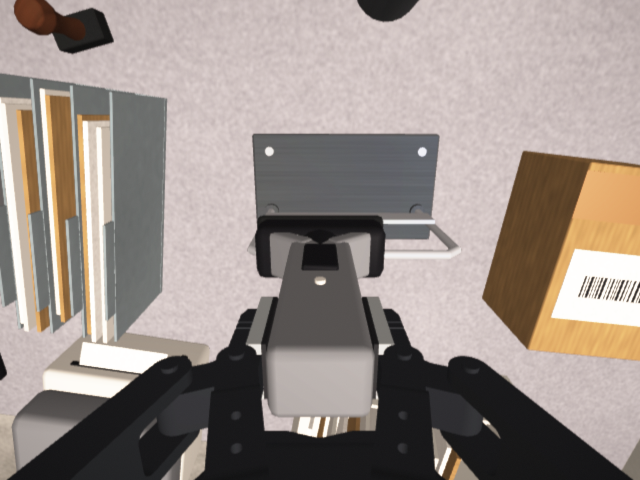

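The scanner is clear of the bar and hangs straight in the gripper: head at (257-385, 216-277), grip top at (268-375, 345-415). I check its offset in the tool by casting rays through these edges.

```bash
python3 - <<'E'
from h import *
c=eyes.calibration('wrist');s=sense();T=np.array(s['tool_rot']);P=s['position']
zb=P[2]-117
# scanner axes: y=tool y, x = -tool x? print offsets in tool frame
for n,px,dz in (("head low L",(260,216),2),("head low R",(383,216),2),("head L",(257,245),20),("head R",(385,245),20),("top front L",(270,345),160),("top front R",(373,345),160),("top back L",(276,415),160),("top back R",(367,415),160)):
    print(n,(T.T@(ray(c,[px],zb+dz)[0]-P)).round(1))
E
```

```text
head low L [ 13.1 -43.1 115. ]
head low R [ 13.1  45.  115. ]
head L [ -2.7 -43.2  97. ]
head R [-2.7 44.3 97. ]
top front L [ 12.9 -15.9 -43. ]
top front R [ 12.9  16.3 -43. ]
top back L [-14.5 -15.1 -43. ]
top back R [-14.5  15.5 -43. ]
```

{"method": "arm_command", "body": {
  "steps": [
    [0,-0.05,0,0,0,0],
    [0,-0.15,0,0,0,0],
    [0,-0.27,0,0,0,0],
    [0,-0.4,0,0,0,0],
    [0,-0.53,0,0,0,0],
    [0,-0.66,0,0,0,0],
    [0,-0.79,0,0,0,0],
    [0,-0.9,0,0,0,0],
    [0,-0.98,0,0,0,0],
    [0,-1,0,0,0,0]
  ]
}}

```text
time: 8.55
position: [564.5, -69.6, 315.7]
tool_rot: [[-0.986, -0.169, -0.001], [-0.169, 0.986, 0.0], [0.001, 0.0, -1.0]]
wrist_force: [0.2, 0.4, -1.9]
grip_width: 35.5
finger_force: 60.8
```

```bash
python3 -c "
from h import *
st()
go(594.5,-290,317,102.7)"
```

```text
8.55 [564.5 -69.6 315.7] yaw 99.75 z [-0.0014  0.     -1.    ] [ 0.19  0.37 -1.94] 35.485016476923526 60.76268434524536
t 8.55 step [0.0259, -0.741, -0.0044] [0.0001, -0.0004, -0.0164]
```

{"method": "arm_command", "body": {
  "steps": [
    [0,-0.1,0,0,0,0],
    [0.01,-0.22,0,0,0,-0.005],
    [0.02,-0.35,0,0,0,-0.01],
    [0.026,-0.48,0,0,0,-0.016],
    [0.026,-0.6,0,0,0,-0.016],
    [0.026,-0.69,0,0,0,-0.016],
    [0.026,-0.74,0,0,0,-0.016],
    [0.026,-0.74,0,0,0,-0.016],
    [0.026,-0.74,0,0,0,-0.016]
  ]
}}

```text
time: 9.68
position: [595.3, -286.6, 316.6]
tool_rot: [[-0.975, -0.222, -0.0], [-0.222, 0.975, 0.001], [0.0, 0.001, -1.0]]
wrist_force: [-0.5, 0.5, -2.2]
grip_width: 35.5
finger_force: 60.8
```

```bash
python3 -c "
from h import *
st()
go(594.5,-290,251,102.7)"
```

```text
9.68 [ 595.3 -286.6  316.6] yaw 102.84 z [-4.e-04  9.e-04 -1.e+00] [-0.49  0.49 -2.18] 35.54915351742593 60.82014799118042
t 9.68 step [0.0052, -0.0107, 0.2185] [0.0003, -0.0, 0.0008]
```

{"method": "arm_command", "body": {
  "steps": [
    [0.004,-0.003,0.05,0,0,0],
    [0.004,-0.003,0.1,0,0,0],
    [0.004,-0.003,0.15,0,0,0],
    [0.004,-0.003,0.19,0,0,0],
    [0.004,-0.003,0.21,0,0,0],
    [0.004,-0.003,0.21,0,0,0],
    [0.004,-0.003,0.21,0,0,0],
    [0.004,-0.003,0.21,0,0,0]
  ]
}}

```text
time: 10.68
position: [594.9, -289.1, 254.4]
tool_rot: [[-0.975, -0.221, 0.001], [-0.221, 0.975, -0.001], [-0.001, -0.001, -1.0]]
wrist_force: [0.2, 0.3, -1.1]
grip_width: 35.0
finger_force: 60.9
```

```bash
python3 -c "
from h import *
st()
go(594.5,-290,251,102.7)
for n in ('wrist','scene'):cv2.imwrite('pics/%s4.png'%n,eyes.snapshot(n)[:,:,::-1])
im=cv2.imread('pics/scene4.png');cv2.imwrite('pics/s4c.png',cv2.resize(im[130:290,150:360],None,fx=3.5,fy=3.5))"
```

```text
10.68 [ 594.9 -289.1  254.4] yaw 102.78 z [ 1.3e-03 -8.0e-04 -1.0e+00] [ 0.22  0.34 -1.09] 34.984337731637694 60.930930376052856
t 10.68 step [0.0019, -0.0025, 0.0112] [-0.0003, 0.0003, 0.0005]
```

View pics/wrist4.png

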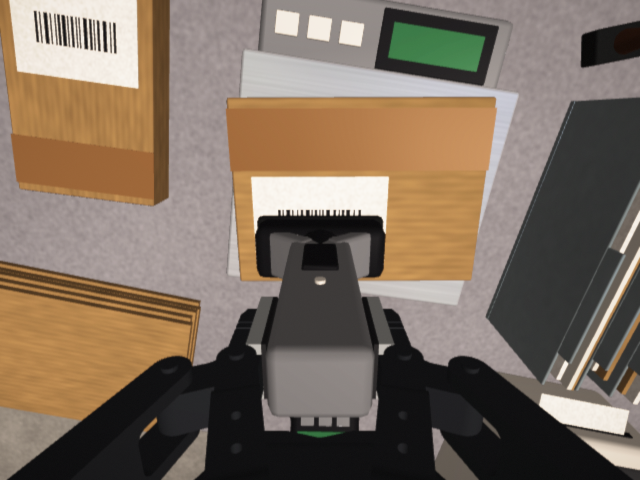

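View pics/s4c.png

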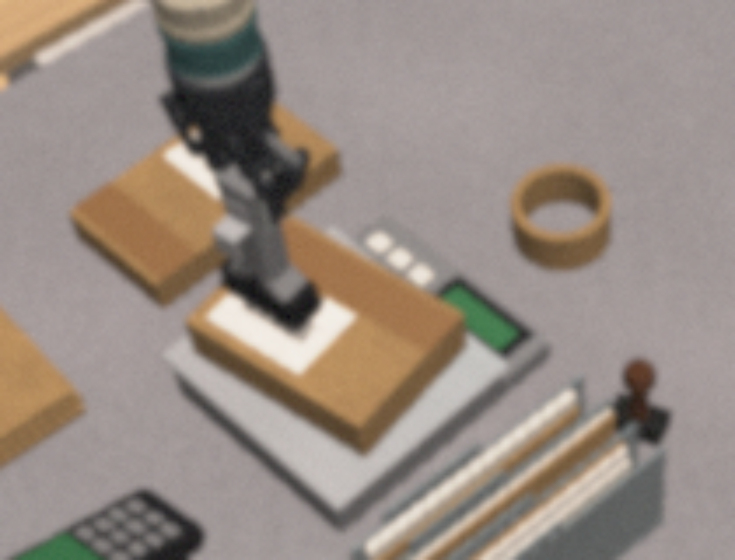

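The wrist view shows the code's visible edge at row 210, columns 278-362, centred on the scanner head (257-385). The scene crop shows the head hovering clear over the label. One numeric check before handing in.

```bash
python3 - <<'E'
from h import *
c=eyes.calibration('wrist');s=sense();T=np.array(s['tool_rot']);P=s['position'];st()
for n,px in (("codeL",(278,210)),("codeR",(362,210)),("labL",(252,177)),("labR",(388,177))):
    print(n,(T.T@(ray(c,[px],113)[0]-P)).round(1))
E
```

```text
10.78 [ 594.8 -289.1  254.1] yaw 102.78 z [ 9.e-04 -6.e-04 -1.e+00] [-0.63 -0.79 -2.06] 35.20208620504691 60.93107342720032
codeL [ 11.1 -33.  141.2]
codeR [ 11.1  32.9 141.1]
labL [ 36.9 -52.  141.1]
labR [ 36.9  51.8 141.1]
```

{"method": "arm_command", "body": {
  "steps": [
    [0,0,0.006,0,0,0],
    [0,0,0.012,0,0,0],
    [0,0,0.012,0,0,0],
    [0,0,0.012,0,0,0],
    [0,0,0.012,0,0,0],
    [0,0,0.012,0,0,0],
    [0,0,0.012,0,0,0],
    [0,0,0.012,0,0,0]
  ]
}}

```text
time: 11.78
position: [594.5, -288.8, 250.0]
tool_rot: [[-0.975, -0.221, 0.0], [-0.221, 0.975, -0.0], [-0.0, -0.0, -1.0]]
wrist_force: [-0.7, 1.0, -1.8]
grip_width: 35.8
finger_force: 60.9
```

```bash
python3 -c "
from h import *
st();print(np.abs(sense()['qvel']).max())
print(arm.job_done())"
```

```text
11.78 [ 594.5 -288.8  250. ] yaw 102.79 z [ 1.e-04 -0.e+00 -1.e+00] [-0.71  0.96 -1.81] 35.816038655533326 60.93052625656128
0.0006274592702364516
the job is handed in; nothing more can be done
None
```

I handed the job in at about 12 s with the scanner still gripped and at rest, window down about 20 mm above the barcode, by my measurements within about 2 mm of its centre and under 1° off its line; the judge returned no verdict.

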